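Unlock the dispersing tool and hold it level for inspection

TASK

The dispersing tool in the bench stand is due for a look at its slotted head. Fit the loose wing knob fully down onto the latch's square spindle, give the latch its quarter turn so that its tongue is clear of the tool's flange, and leave the knob seated there; then draw the tool straight up out of the stand, turn it level and finish holding it still like that, all of it at least 20 cm above the worktop. The program ends while the gripper holds the tool: do not put it down, and do not push the other things on the bench about.

Things in the scene. Friction and masses are not known exactly. Their poses are not given: they have to be found in the camera images.
- stand: Fixed bench stand: dark base plate 160 x 100 mm, four posts, aluminium deck plate 150 (along x) x 90 mm, deck top 95 mm above the worktop. Origin on the worktop under its centre, z up. The tool hangs in a hole at x = +38 mm, y = 0; the latch's upright spindle is at x = -37 mm, y = 0 (the end nearer the robot). Position and yaw vary.
- well (a point): Centre of the tool's hole (21 mm bore through the 10 mm deck) at the deck's top face; axes as the stand's.
- latch (a joint): Quarter-turn latch, angle about its upright spindle: 0 = locked, tongue along the stand's +x over the tool's flange (starts at 0 to 0.12); grows anticlockwise seen from above to its stop at 1.6 = open, tongue along the stand's +y. Clear of the flange from about 0.6. Takes about 0.1 N m, stays where left. Tongue 62 mm long from the axis, 15 mm wide, top 11 mm above the deck.
- spindle_seat (a point): On the spindle's axis, at the top face of the latch's round 26 mm boss, 13 mm above the deck (108 mm above the worktop): foot of the square spindle, which stands 18 mm up from here, 10 x 10 mm with a tapered tip (last 3.5 mm). Turns with the latch: its x points along the tongue; the square's sides lie along its x and y.
- wing_knob: Loose wing knob standing on the worktop, bore down, 50 mm high, 90 g. Origin at the centre of its underside, z up. Square steel hub 24 x 24 mm up to z = 25, square bore 11.6 x 11.6 mm and 19.7 mm deep in its underside, sides along x and y. Above it the black wing to grip: 46 mm along x, 10 mm thick in y, z = 25 to 50. Fits in any of four quarter turns; fully down with its origin at spindle_seat.
- dispersing_tool: Rotor-stator dispersing tool, bare steel shaft 158 mm long, 0.2 to 0.31 kg, upright in the stand. Origin at the centre of its slotted lower end, z along the shaft. Tube 18 mm thick from z = 0 to 80, flange 40 mm across from 80 to 85 (rests on the deck: origin 15 mm above the worktop), round grip body 22 mm from 85 to 141, drive stub 10 mm to 158. Must rise 80 mm to leave the hole.
- tool_head (a point): Centre of the tool's slotted lower end (its origin).
- tool_grip (a point): On the tool's axis in the middle of the grip body, 115 mm from the lower end, 130 mm above the worktop at the start; the centre of mass is about 24 mm nearer the slotted end.
- tool_top (a point): End of the drive stub, 158 mm from the slotted end.
- dropper_bottle: Bystander: amber dropper bottle, 34 mm across, 98 mm high, standing to the right of the stand. Origin under its centre.
- beaker: Bystander: 250 ml glass beaker, 74 x 82 mm, 94 mm high. Origin under its centre.
- filled_tin: Bystander: round tin 55 mm across, 24 mm high, filled. Origin under its centre.
- open_tin: Bystander: round tin, empty, 55 mm across, 24 mm high. Origin under its centre.
- tin_lid: Bystander: flat round lid 58 mm across, 10 mm high. Origin under its centre.
- wax_jar: Bystander: glass jar 63 mm across, 72 mm high. Origin under its centre.
- marker: Bystander: capped marker, 17 x 138 x 19 mm, lying along its y. Origin under its centre.
- masking_tape: Bystander: roll of tape 100 mm across, 25 mm high, lying flat. Origin under its centre.

How it is judged:
By the outcome, as a careful person would: the job done as asked, in the order asked, and still so for the second after the job is handed in, while the arm keeps its last pose, push and grip.
It also fails if it takes over 72 s, if anything falls off the work surface, if the arm or the gripper's body presses on something with over 40 N, if the wrist force passes 120 N, or if a joint passes its speed limit or range.

ROBOT

A 7-joint arm with a two-finger parallel gripper is mounted at the origin on a cart in front of the work surface, level with it; the furniture and walls round the work are solid. World frame = base frame: x ahead of the robot, y to its left, z up, the work surface at z = 0. Lengths are in m, angles in degrees, forces in N, time in s.
With the tool pointing down it reaches from about 0.425 to 0.875 m from the base axis. Payload 4.7 kg.
Tool frame: the origin (TCP) lies between the finger pads; the fingertips stand env.tip_reach ahead of it and the grasp point (between the pads) lies 2 mm behind it (env.tip_reach is the distance from the TCP to the fingertips, in m); z points along the fingers, y is the line along which they close (so a half turn about z gives the same grasp; the last joint's range is limited). The gripper opens to 87 mm and grips with 3 to 60 N. Pads are 19 mm wide; open, the fingers measure 117 mm over their backs; the gripper's body (75 mm by 190 mm) begins 51 mm behind the grasp point.
Start: joints at [73.803, 18.392, -4.016, 83.108, 1.295, 78.541, -3.26], TCP at [0.19, -0.622, 0.24] pointing down, gripper open.
Joint ranges: [-163.93, 163.93], [-17.29, 119.83], [-79.2, 71.16], [3.27, 140.29], [-89.18, 269.18], [5.43, 117.66], [-154.24, 154.24]. Speed limits (degrees/s): [147.25, 147.25, 180, 180, 180, 180, 180].

INTERFACE

Orientations are given as [roll, pitch, yaw] about the fixed x, y, z axes, in that order (R = Rz(yaw) Ry(pitch) Rx(roll)).
In Python, from cell import env, read_camera gives the robot as it stands. The module is installed in compiled form; this text tells all that it offers.
- The arm moves only by the shell command python3 -m handwheel 'ROWS' [FORCE]. ROWS is rows parted by semicolons, their numbers by spaces, 1 to 8 of them, each of 5 numbers: dx, dy, dz in m, then a turn about the tool's z in degrees, then the finger opening in m; each row is the pose to reach, as a shift and turn from the pose commanded when the command began, along the tool's axes at that moment; what a row does not reach only later rows make up. A row lasts 1/12 s, in which the tool goes at most 0.0417 m and 7.16 degrees, less where a joint would pass 70% of its speed; a pose out of reach is approached as far as the arm can. The fingers move at their own pace and stop on an object; FORCE is the grip in N (left out, the last holds). Time passes only in rows, so rows that do not move let the fingers close. It prints the time, the measured TCP pose, the force, the opening and the grip force at its end.
- env.get_obs(): the state, without advancing time (a new reading comes with each control period).
- read_camera(name): name is "scene" or "top" or "wrist"; returns a dict with "color" (400x640x3 uint8, blue, green, red), "fx", "fy", "cx", "cy" (pixels), "dist" ([k1, k2, p1, p2, k3] as OpenCV has them; the pictures are not rectified), "world_from_camera" (4x4, takes a point from camera to world coordinates). Camera axes: x right, y down, z forward; pixel columns grow to the right and rows downward; lengths in m; the calibration is good to about 2 mm. A picture is of the moment at which its call begins. There is no depth.
- env.sign_off(): hands the job in; it is judged then, once.
The state is a dict: "time_s": time; "qpos": joint angles; "joint_velocities": joint speeds; "effort": joint torques, N m; "tool_pos": TCP position; "tool_rot": TCP orientation; "force": force on the tool from outside, world axes, zero at the start; "wrist_torque": the same for the moment, N m; "grip_width": finger opening in m; "grasp_force": force on a finger pad.
Only numpy, scipy, OpenCV 4.12 (cv2) and the standard library are available. Lean on these libraries where they do the work, as an engineer would, in place of code of your own. Each camera call takes 0.05 s, during which the arm holds its last target. There are 200 camera calls.

## Working session

There is one attempt and no reset: what is moved stays moved. The work goes in short steps, Python scripts to look and compute and a shell command to move; the robot and the scene stay as the last step left them, time stands still between calls to the robot, and variables do not carry over. Pictures are saved under pics/ and viewed, at most 10 in all, crops included, and the job is handed in when it is done.

```bash
mkdir -p pics
cat > h.py <<'E'
import numpy as np, cv2
from cell import env, read_camera
def px(c,P):
    M=np.linalg.inv(c["world_from_camera"]);P=np.atleast_2d(P)@M[:3,:3].T+M[:3,3]
    K=np.array([[c["fx"],0,c["cx"]],[0,c["fy"],c["cy"]],[0,0,1.]])
    return cv2.projectPoints(P,np.zeros(3),np.zeros(3),K,np.array(c["dist"],float))[0][:,0]
def at(c,uv,z):
    K=np.array([[c["fx"],0,c["cx"]],[0,c["fy"],c["cy"]],[0,0,1.]])
    n=cv2.undistortPoints(np.array(uv,float).reshape(-1,1,2),K,np.array(c["dist"],float))[:,0]
    W=c["world_from_camera"];d=np.c_[n,np.ones(len(n))]@W[:3,:3].T;o=W[:3,3]
    return o+d*((np.array(z)-o[2])/d[:,2])[:,None]
E
python3 - <<'E'
from h import *
import pickle
d={n:read_camera(n) for n in("scene","top")}
pickle.dump(d,open("c0.pkl","wb"))
for n in d: cv2.imwrite(f"pics/{n}0.png",d[n]["color"]);print(n,d[n]["world_from_camera"],d[n]["fx"])
print(env.get_obs(),env.tip_reach)
E
```

```text
scene [[-0.74816632 -0.44757994  0.48981563 -0.1646681 ]
 [-0.66310394  0.4785133  -0.57560246  0.92553415]
 [ 0.02324482 -0.75544505 -0.65479956  1.09962242]
 [ 0.          0.          0.          1.        ]] 394.0360205176159
top [[ 0.02718004 -0.98772047  0.15384899  0.35263661]
 [-0.99949419 -0.02431048  0.02050278  0.062724  ]
 [-0.01651087 -0.15432844 -0.98788163  1.37708279]
 [ 0.          0.          0.          1.        ]] 438.26516465516926
{'time_s': 0.1, 'qpos': array([73.8028664 , 18.43481375, -4.01702777, 83.16660443,  1.296096  ,
       78.54135997, -3.25958289]), 'joint_velocities': array([ 0.03443373, -0.03074059,  0.01661017, -0.11661919, -0.08416275,
        0.03117295, -0.00906302]), 'effort': array([-8.38312280e-04, -4.92569447e+01, -4.05902686e-01, -3.13399708e+01,
       -6.41118642e-02,  3.94990901e-02,  5.55266433e-05]), 'tool_pos': array([ 0.18992511, -0.62115373,  0.23858252]), 'tool_rot': array([-1.79902520e+02,  6.01987441e-03,  1.70087600e+01]), 'force': array([-0.17269968,  0.16492896,  0.7680799 ]), 'wrist_torque': array([0.05315898, 0.01497895, 0.04109329]), 'grasp_force': 0.0, 'grip_width': 0.08735743576520244} 0.017
```

View pics/top0.png

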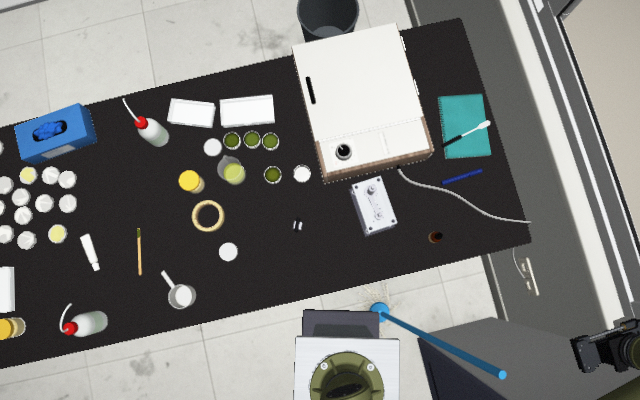

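View pics/scene0.png

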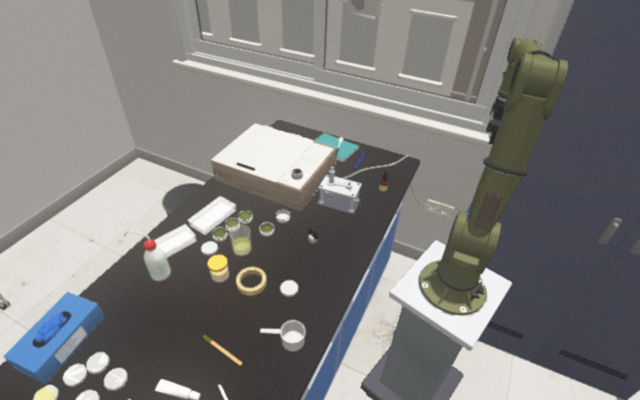

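Top view: stand about (374,205), knob about (298,225), and a bottle at (435,237). In the scene view the stand is about (341,193) and the knob (313,236). I'll enlarge the top view.

Run:
```python
from h import *
import pickle
d=pickle.load(open("c0.pkl","rb"))
c=d["top"]["color"][168:246,282:412]
cv2.imwrite("pics/crop1.png",cv2.resize(c,None,fx=6,fy=6,interpolation=cv2.INTER_CUBIC))
t=d["top"];print(at(t,[[374,205],[298,225],[435,237]],[.1,.05,.09]))
```

```text
[[ 0.54581094 -0.06612756  0.1       ]
 [ 0.48611783  0.15921434  0.05      ]
 [ 0.45669346 -0.24733224  0.09      ]]
```

View pics/crop1.png

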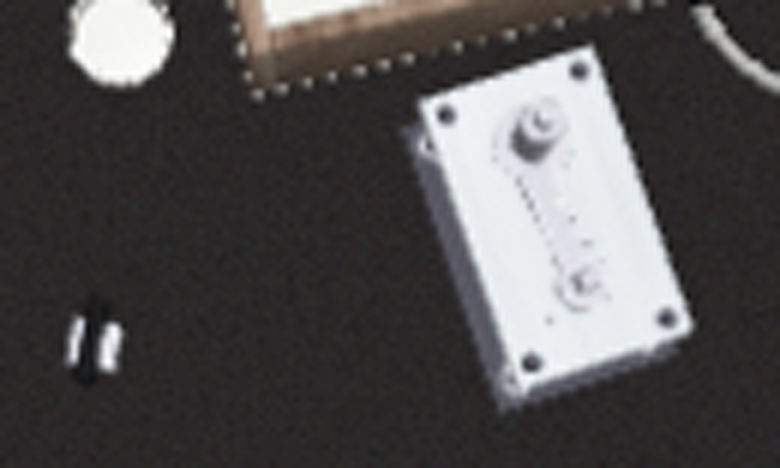

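The crop shows deck corners at crop (420,100), (592,45), (692,327) and (515,390), the spindle at about (580,285), the tool top at (543,120), and the knob's hub at (94,345) with its wing running roughly along the image's vertical.

```bash
cat >> h.py <<'E'
def fit2(model,world):
    m=model-model.mean(0);w=world-world.mean(0)
    a=np.arctan2((m[:,0]*w[:,1]-m[:,1]*w[:,0]).sum(),(m*w).sum())
    R=np.array([[np.cos(a),-np.sin(a)],[np.sin(a),np.cos(a)]])
    o=world.mean(0)-R@model.mean(0)
    return o,a,R,np.linalg.norm(world-(model@R.T+o),axis=1)
E
python3 - <<'E'
from h import *
import pickle
t=pickle.load(open("c0.pkl","rb"))["top"]
f=lambda a:(np.array(a,float)+.5)/6-.5+[282,168]
C=at(t,f([[420,100],[592,45],[692,327],[515,390]]),[.095]*4)[:,:2]
o,a,R,r=fit2(np.array([[75,45],[75,-45],[-75,-45],[-75,45]])/1e3,C)
print("stand",o,np.degrees(a),r,"spindle",o+R@[-.037,0],"well",o+R@[.038,0])
print("spin px",at(t,f([[580,284]]),[.126]),"tooltop",at(t,f([[544,119]]),[.173]))
K=at(t,f([[76,341],[111,346],[93,345]]),[.025]*3);print(K,np.degrees(np.arctan2(*(K[0]-K[1])[1::-1])))
W=at(t,f([[97,296],[88,388]]),[.05]*2);print(W, np.linalg.norm(W[0]-W[1]),W.mean(0),np.degrees(np.arctan2(*(W[0]-W[1])[1::-1])))
w=read_camera("wrist");ob=env.get_obs();from scipy.spatial.transform import Rotation as Ro
T=np.eye(4);T[:3,:3]=Ro.from_euler("xyz",ob["tool_rot"],degrees=True).as_matrix();T[:3,3]=ob["tool_pos"]
print(np.linalg.inv(T)@w["world_from_camera"],w["fx"])
E
```

```text
stand [ 0.55167956 -0.06662553] 19.474534938307706 [0.00021032 0.00050722 0.00155381 0.00185277] spindle [ 0.51679634 -0.07896088] well [ 0.58750557 -0.05395679]
spin px [[ 0.51337006 -0.07596989  0.126     ]] tooltop [[ 0.58429452 -0.0534574   0.173     ]]
[[0.4901471  0.17274221 0.025     ]
 [0.48802159 0.15453867 0.025     ]
 [0.4882994  0.16386874 0.025     ]] 83.34010768516326
[[0.51085815 0.16084776 0.05      ]
 [0.46388331 0.16376079 0.05      ]] 0.04706508430958244 [0.48737073 0.16230428 0.05      ] -3.5485134018265687
[[-1.07364208e-03 -9.61114734e-01 -2.76147270e-01  7.69026636e-02]
 [ 9.99999417e-01 -9.99868283e-04 -4.07946506e-04  2.87456778e-04]
 [ 1.15972501e-04 -2.76147547e-01  9.61115247e-01 -1.44470115e-01]
 [ 0.00000000e+00  0.00000000e+00  0.00000000e+00  1.00000000e+00]] 294.808881564703
```

```bash
python3 -m handwheel '.2 -.26 0 22 .06;.2 -.26 0 22 .06;.2 -.26 0 22 .06;.2 -.26 0 22 .06;.2 -.26 0 22 .06;.2 -.26 0 22 .06;.2 -.26 0 22 .06;.2 -.26 0 22 .06'
```

```text
time_s: 0.82
tool_pos: [0.3059, -0.3116, 0.2394]
tool_rot: [-180.0, 0.0, -4.9]
force: [0.3, -0.8, 0.2]
grip_width: 0.0608
grasp_force: 0.0
```

```bash
python3 -m handwheel '-.07 -.2 0 0 .06;-.07 -.2 0 0 .06;-.07 -.2 0 0 .06;-.07 -.2 0 0 .06;-.07 -.2 0 0 .06;-.07 -.2 0 0 .06;-.07 -.2 0 0 .06'; python3 -c "
from h import *;print(env.get_obs()['qpos'])"
```

```text
time_s: 1.4
tool_pos: [0.2875, -0.1811, 0.2135]
tool_rot: [-178.4, 2.4, -5.3]
force: [0.1, -0.8, 0.2]
grip_width: 0.0599
grasp_force: 0.0
[ 31.16123727 -17.23881702  -2.34276085 122.097482    -1.24942112
  78.00024444 -66.07198294]
```

```bash
python3 -m handwheel '.17 -.36 0 0 .06;.17 -.36 0 0 .06;.17 -.36 0 0 .06;.17 -.36 0 0 .06;.17 -.36 0 0 .06;.17 -.36 0 0 .06;.17 -.36 0 0 .06;.17 -.36 0 0 .06'
```

```text
time_s: 2.07
tool_pos: [0.4577, 0.1093, 0.2181]
tool_rot: [-178.1, 2.3, -5.0]
force: [1.0, -0.4, 0.2]
grip_width: 0.0604
grasp_force: 0.0
```

Run:
```python
from h import *
import pickle
c=read_camera("wrist");pickle.dump(c,open("w1.pkl","wb"))
u=px(c,[[.488,.163,.03],[.5517,-.0666,.1]]);print(u)
i=c["color"];cv2.imwrite("pics/w1.png",i)
x,y=u[0].astype(int)
k=cv2.resize(i[max(0,y-40):y+40,max(0,x-40):x+40],(400,400),interpolation=cv2.INTER_CUBIC)
x,y=u[1].astype(int);print(max(0,x-70),max(0,y-70))
s=cv2.resize(i[max(0,y-70):y+70,max(0,x-70):x+70],(400,400),interpolation=cv2.INTER_CUBIC)
cv2.imwrite("pics/w1c.png",np.hstack([k,s]))
```

```text
[[276.44342565 157.07771159]
 [530.65343158  71.54189067]]
460 1
```

View pics/w1c.png

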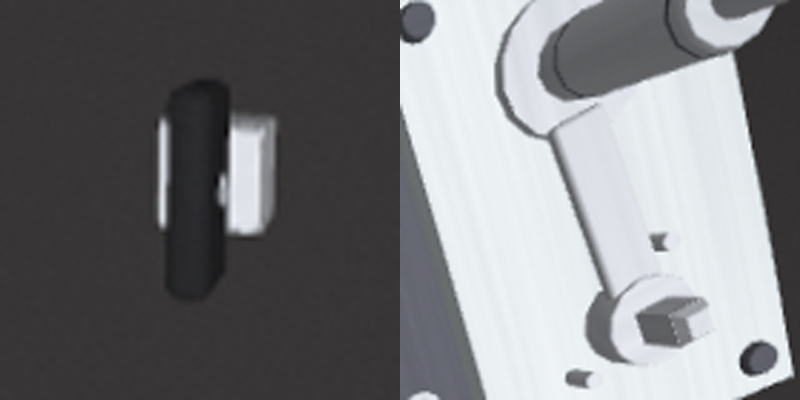

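Left crop: the hub's top corners are at about (160,120), (158,228), (266,125) and (262,234), with the wing running near vertical. Right crop: the tongue end has corners (557,133) and (603,103), its edges run down to (617,290) and (652,262), and the boss is near (655,320).

Run:
```python
from h import *
import pickle
c=pickle.load(open("w1.pkl","rb"))
f=lambda a:(np.array(a,float)+.5)/5-.5+[236,117]
g=lambda a:(np.array(a,float)+.5-[400,0])*.35-.5+[460,1]
K=at(c,f([[160,120],[158,228],[266,125],[262,234]]),[.025]*4)[:,:2]
o,a,R,r=fit2(np.array([[12,12],[-12,12],[12,-12],[-12,-12]])/1e3,K)
print("knob",o,np.degrees(a),r);print(at(c,f([[190,300],[200,80]]),[.05,.05]))
L=at(c,g([[557,133],[603,103],[617,290],[652,262]]),[.106]*4)[:,:2]
print(L, np.linalg.norm(L[0]-L[1]))
d=(L[0]-L[2])+(L[1]-L[3]);d/=np.linalg.norm(d);e=(L[0]+L[1])/2
print("latch yaw",np.degrees(np.arctan2(d[1],d[0])),"spindle",e-.062*d)
B=at(c,g([[655,320]]),[.108]);print("boss",B)
print("pred px crop",(px(c,[[.5168,-.079,.108],[.5168,-.079,.126],[.5134,-.076,.108]])-[460,1]+.5)/.35+[400,0])
```

```text
knob [0.49278114 0.16157275] -8.608458482597658 [0.00025736 0.00055097 0.00063237 0.00034039]
[[0.47029146 0.16499098 0.05      ]
 [0.51650544 0.15645698 0.05      ]]
[[ 0.57016799 -0.04838817]
 [ 0.57682861 -0.06031932]
 [ 0.52755247 -0.06946584]
 [ 0.53453619 -0.07867169]] 0.013664414382302611
latch yaw 24.90947989130483 spindle [ 0.51726589 -0.08046727]
boss [[ 0.51854764 -0.08019269  0.108     ]]
pred px crop [[650.5977224  327.08185122]
 [696.47595692 329.95632526]
 [638.76201317 339.99024377]]
```

```bash
python3 -m handwheel '.23 .22 -.08 0 .06;.23 .22 -.08 0 .06;.23 .22 -.08 0 .06;.23 .22 -.08 0 .06;.23 .22 -.08 0 .06;.23 .22 -.08 0 .06;.23 .22 -.08 0 .06;.23 .22 -.08 0 .06'; python3 -m handwheel '.25 .25 0 0 .06;.25 .25 0 0 .06;.25 .25 0 0 .06;.25 .25 0 0 .06;.25 .25 0 0 .06;.25 .25 0 0 .06'; python3 -c "
from h import *;print(env.get_obs()['qpos'])"
```

```text
time_s: 2.78
tool_pos: [0.6704, -0.1377, 0.2811]
tool_rot: [-178.1, 2.3, -5.1]
force: [1.4, 0.2, 0.0]
grip_width: 0.0599
grasp_force: 0.0
time_s: 3.28
tool_pos: [0.8166, -0.3117, 0.2695]
tool_rot: [-178.1, 2.4, -5.2]
force: [1.8, -1.0, -0.4]
grip_width: 0.06
grasp_force: 0.0
[ 22.46859745  57.01806353 -14.29370309  20.13232123  10.9129464
 106.09892241 -78.09239329]
```

```bash
python3 -m handwheel '.1 .04 0 0 .06;.1 .04 0 0 .06'; python3 -c "
from h import *;print(env.get_obs()['qpos'])"
```

```text
time_s: 3.45
tool_pos: [0.8334, -0.329, 0.255]
tool_rot: [-179.7, 2.5, -5.4]
force: [-1.0, -2.3, -4.4]
grip_width: 0.06
grasp_force: 0.0
[ 21.22155834  64.38167114 -18.77650704   8.13507456  18.04846309
 110.35655491 -76.79802754]
```

```bash
python3 -m handwheel '.1 -.03 0 0 .06;.1 -.03 0 0 .06'; python3 -c "
from h import *;print(env.get_obs()['qpos'])"
```

```text
time_s: 3.62
tool_pos: [0.8487, -0.3025, 0.2595]
tool_rot: [-179.4, 1.3, -3.2]
force: [0.3, 1.8, -0.5]
grip_width: 0.0599
grasp_force: 0.0
[ 20.71839492  65.28770373 -41.94816557   6.72504687  39.85151599
 111.02801254 -77.37372429]
```

```bash
python3 -m handwheel '-.21 -.24 0 6 .06;-.21 -.24 0 6 .06;-.21 -.24 0 6 .06;-.21 -.24 0 6 .06;-.21 -.24 0 6 .06;-.21 -.24 0 6 .06;-.21 -.24 0 6 .06;-.21 -.24 0 6 .06'; python3 -c "
from h import *;print(env.get_obs()['qpos'])"
```

```text
time_s: 4.28
tool_pos: [0.6717, -0.0753, 0.2695]
tool_rot: [-179.4, 1.1, -9.1]
force: [0.2, 0.3, 1.5]
grip_width: 0.0598
grasp_force: 0.0
[  41.15238974   31.53911765  -55.81020612   73.75951995   24.6620418
   88.3368194  -110.53539133]
```

```bash
python3 -m handwheel '-.107 -.103 0 0 .06;-.107 -.103 0 0 .06;-.107 -.103 0 0 .06;-.107 -.103 0 0 .06;-.214 -.206 .1 0 .06;-.214 -.206 .1 0 .06;-.214 -.206 .1 0 .06;-.214 -.206 .1 0 .06'
python3 - <<'E'
from h import *
import pickle
c=read_camera("wrist");pickle.dump(c,open("w2.pkl","wb"));print(env.get_obs()['qpos'],env.get_obs()["tool_pos"],env.get_obs()["tool_rot"])
u=px(c,[[.4928,.1616,.025]])[0];print(u);x,y=u.astype(int)
o=np.array([max(0,x-60),max(0,y-60)]);print(o)
cv2.imwrite("pics/w2.png",cv2.resize(c["color"][o[1]:o[1]+120,o[0]:o[0]+120],(600,600),interpolation=cv2.INTER_CUBIC))
E
```

```text
time_s: 4.95
tool_pos: [0.4982, 0.1545, 0.1825]
tool_rot: [-179.4, 1.0, -9.1]
force: [0.9, -0.8, 0.6]
grip_width: 0.0601
grasp_force: 0.0
[  39.30175278   14.54118783  -66.55807593  104.00970681   12.57159641
   71.49208121 -129.33906841] [0.49024037 0.16088124 0.17836921] [-179.3962813     1.58438208   -8.50158707]
[316.58503311 195.29439085]
[256 135]
```

View pics/w2.png

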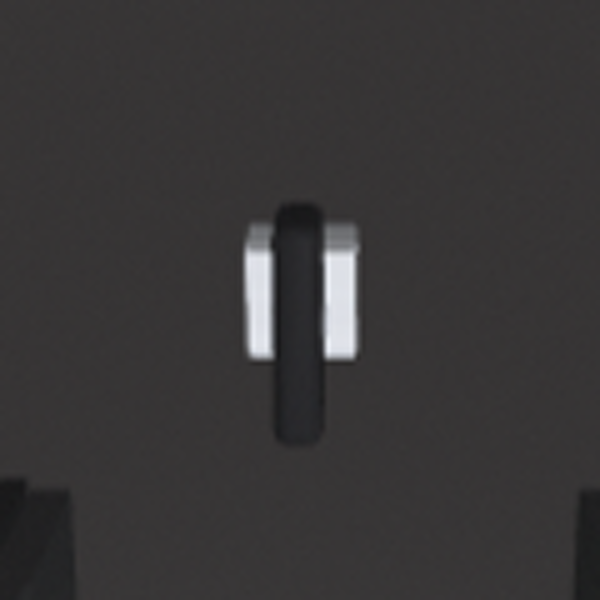

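The knob is centred and lines up with the fingers. The hub's top corners are at crop (247,250), (357,250), (357,358) and (247,358).

Run:
```python
from h import *
import pickle
c=pickle.load(open("w2.pkl","rb"))
f=lambda a:(np.array(a,float)+.5)/5-.5+[256,135]
K=at(c,f([[247,250],[247,358],[357,250],[357,358]]),[.025]*4)[:,:2]
o,a,R,r=fit2(np.array([[12,12],[-12,12],[12,-12],[-12,-12]])/1e3,K)
print("knob",o,np.degrees(a),r);W=at(c,f([[298,205],[299,443]]),[.05,.05]);print(W,W.mean(0))
print(env.get_obs())
```

```text
knob [0.49265246 0.16225978] -9.1911203154174 [0.00051162 0.00015118 0.00041062 0.00027096]
[[0.5192402  0.15797823 0.05      ]
 [0.47126409 0.16576189 0.05      ]] [0.49525215 0.16187006 0.05      ]
{'time_s': 5.0, 'qpos': array([  39.30175278,   14.54118783,  -66.55807593,  104.00970681,
         12.57159641,   71.49208121, -129.33906841]), 'joint_velocities': array([ 0.35332982,  1.11961248, -0.43373203, -3.32696848, -0.06789817,
        6.62493195,  7.02178227]), 'effort': array([ 11.69009596, -22.47113585,   4.38736394, -41.01549983,
         2.87489958,  -1.17312524,  -0.16879143]), 'tool_pos': array([0.49024037, 0.16088124, 0.17836921]), 'tool_rot': array([-179.3962813 ,    1.58438208,   -8.50158707]), 'force': array([-5.87400592,  4.64910167, -1.34905382]), 'wrist_torque': array([0.31867662, 0.52950188, 0.04388408]), 'grasp_force': 0.0, 'grip_width': 0.06044006993834033}
```

```bash
python3 -m handwheel '0 0 .08 0 .05;0 0 .08 0 .05;0 0 .08 0 .05;0 0 .08 0 .05'; python3 -c "
from h import *;print(env.get_obs()['qpos'])"
```

```text
time_s: 5.33
tool_pos: [0.4968, 0.1549, 0.1025]
tool_rot: [-179.3, 1.3, -9.0]
force: [1.2, -0.1, 0.6]
grip_width: 0.0503
grasp_force: 0.0
[  34.98606595   20.61524027  -62.54857129  108.30962466   18.91249433
   63.86431491 -133.78399115]
```

```bash
python3 -m handwheel '-.005 -.006 .03 0 .05;-.005 -.006 .058 0 .05;-.005 -.006 .058 0 .05;-.005 -.006 .058 0 .05'; python3 -c "
from h import *;print(env.get_obs()['qpos'])"
```

```text
time_s: 5.67
tool_pos: [0.4941, 0.163, 0.0472]
tool_rot: [-179.3, 1.1, -9.0]
force: [0.9, 0.2, 0.1]
grip_width: 0.05
grasp_force: 0.0
[  30.60516359   24.95436226  -59.22491889  111.12451336   23.7634605
   58.26632401 -138.34458956]
```

```bash
python3 -m handwheel '0 0 .002 0 0;0 0 .002 0 0;0 0 .002 0 0;0 0 .002 0 0;0 0 .002 0 0' 25; python3 -m handwheel '0 0 -.13 0 0;0 0 -.13 0 0;0 0 -.13 0 0;0 0 -.13 0 0;0 0 -.13 -34 0;0 0 -.13 -34 0;0 0 -.13 -34 0;0 0 -.13 -34 0'; python3 -c "
from h import *;print(env.get_obs()['qpos'])"
```

```text
time_s: 6.08
tool_pos: [0.4939, 0.1629, 0.0446]
tool_rot: [-179.3, 1.0, -9.0]
force: [-0.4, -0.1, -0.7]
grip_width: 0.0246
grasp_force: 0.0
time_s: 6.75
tool_pos: [0.4955, 0.161, 0.1742]
tool_rot: [-178.9, 0.6, 20.0]
force: [-0.5, -0.9, -0.3]
grip_width: 0.0004
grasp_force: 0.0
[  42.88290095   18.09907718  -72.233374    104.00475638   16.94896361
   71.48844633 -104.16518281]
```

The fingers hadn't closed when I lifted. I'll reopen and look again.

```bash
python3 -m handwheel '0 0 0 29 .05;0 0 0 29 .05;0 0 0 29 .05;0 0 0 29 .05;0 0 0 29 .05;0 0 0 29 .05'
python3 - <<'E'
from h import *
import pickle
c=read_camera("wrist");pickle.dump(c,open("w3.pkl","wb"));print(env.get_obs()['qpos'],env.get_obs()["tool_pos"],env.get_obs()["tool_rot"])
o=np.array([240,120])
cv2.imwrite("pics/w3.png",cv2.resize(c["color"][120:260,240:400],None,fx=4,fy=4,interpolation=cv2.INTER_CUBIC))
E
```

```text
time_s: 7.25
tool_pos: [0.4954, 0.1611, 0.174]
tool_rot: [-179.3, 1.0, -9.2]
force: [0.3, -0.3, 0.1]
grip_width: 0.0325
grasp_force: 0.0
[  38.70046342   15.10283839  -66.1130286   104.08864238   13.37659985
   70.63381524 -130.45340005] [0.49541357 0.16115018 0.17391304] [-179.31060895    1.05253945   -9.17500139]
```

View pics/w3.png

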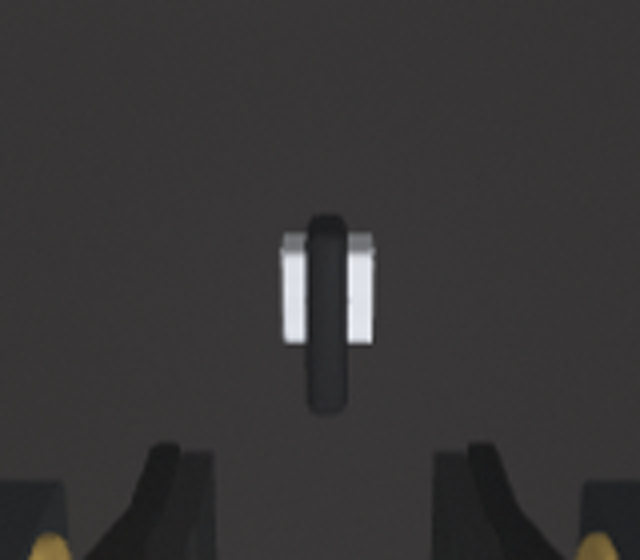

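The knob is undisturbed and upright, with hub corners at crop (283,250) to (373,343), and it lies square with the fingers. I'll go down again and let the fingers close fully this time.

```bash
python3 - <<'E'
from h import *
import pickle
c=pickle.load(open("w3.pkl","rb"))
f=lambda a:(np.array(a,float)+.5)/4-.5+[240,120]
K=at(c,f([[283,250],[283,343],[373,250],[373,343]]),[.025]*4)[:,:2]
print(fit2(np.array([[12,12],[-12,12],[12,-12],[-12,-12]])/1e3,K)[:2])
E
python3 -m handwheel '0 0 .13 0 .05;0 0 .13 0 .05;0 0 .13 0 .05;0 0 .13 0 .05;0 0 .13 0 .05'
```

```text
(array([0.49308284, 0.16230509]), np.float64(-0.15958040118297587))
time_s: 7.72
tool_pos: [0.4911, 0.1629, 0.042]
tool_rot: [-179.3, 1.4, -9.2]
force: [-0.5, 0.6, 0.6]
grip_width: 0.0494
grasp_force: 0.0
```

```bash
python3 -m handwheel '.002 0 -.003 0 0;.002 0 -.003 0 0;.002 0 -.003 0 0;.002 0 -.003 0 0;.002 0 -.003 0 0;.002 0 -.003 0 0;.002 0 -.003 0 0;.002 0 -.003 0 0' 25; python3 -m handwheel '0 0 0 0 0;0 0 0 0 0;0 0 0 0 0'
```

```text
time_s: 8.38
tool_pos: [0.4955, 0.1626, 0.047]
tool_rot: [-179.3, 1.0, -9.4]
force: [0.1, -0.2, 2.4]
grip_width: 0.0096
grasp_force: 25.0
time_s: 8.63
tool_pos: [0.4955, 0.1627, 0.047]
tool_rot: [-179.3, 1.1, -9.4]
force: [-1.4, -0.4, 3.7]
grip_width: 0.0098
grasp_force: 25.0
```

```bash
python3 -m handwheel '0 0 -.16 0 0;0 0 -.16 0 0;0 0 -.16 0 0;0 0 -.16 0 0;0 0 -.16 -34 0;0 0 -.16 -34 0;0 0 -.16 -34 0;0 0 -.16 -34 0'; python3 -c "
from h import *;print(env.get_obs()['qpos'])"
```

```text
time_s: 9.3
tool_pos: [0.4977, 0.16, 0.2065]
tool_rot: [-178.9, 0.6, 19.6]
force: [0.4, -0.2, -0.6]
grip_width: 0.01
grasp_force: 25.0
[  44.16752049   16.02142393  -72.91085157  101.39374584   14.63962448
   74.72964881 -102.53996845]
```

```bash
python3 -m handwheel '-.06 .233 0 -5.3 0;-.06 .233 0 -5.3 0;-.06 .233 0 -5.3 0;-.06 .233 0 -5.3 0;-.06 .233 0 -5.3 0;-.06 .233 0 -5.3 0;-.06 .233 0 -5.3 0;-.06 .233 0 -5.3 0'
python3 - <<'E'
from h import *
import pickle
c=read_camera("wrist");pickle.dump(c,open("w4.pkl","wb"));o=env.get_obs();print(o['qpos'],o["tool_pos"],o["tool_rot"])
s=read_camera("scene");t=read_camera("top");pickle.dump((s,t),open("s4.pkl","wb"))
a=cv2.resize(c["color"][100:300,220:420],(400,400),interpolation=cv2.INTER_CUBIC)
u=px(s,[[.5175,-.08,.13]])[0].astype(int);print(u)
b=cv2.resize(s["color"][u[1]-40:u[1]+40,u[0]-40:u[0]+40],(400,400),interpolation=cv2.INTER_CUBIC)
cv2.imwrite("pics/w4.png",np.hstack([a,b]))
E
```

```text
time_s: 9.97
tool_pos: [0.5177, -0.0821, 0.2019]
tool_rot: [-178.7, 0.5, 24.3]
force: [-0.3, 1.0, -1.2]
grip_width: 0.0096
grasp_force: 25.0
[ 68.52740191  16.22183816 -70.84099999 101.22809298  14.84202342
  74.81312045 -71.3286087 ] [ 0.51778388 -0.07958754  0.20221334] [-178.71582061    0.50602496   24.48335032]
[349 180]
```

View pics/w4.png

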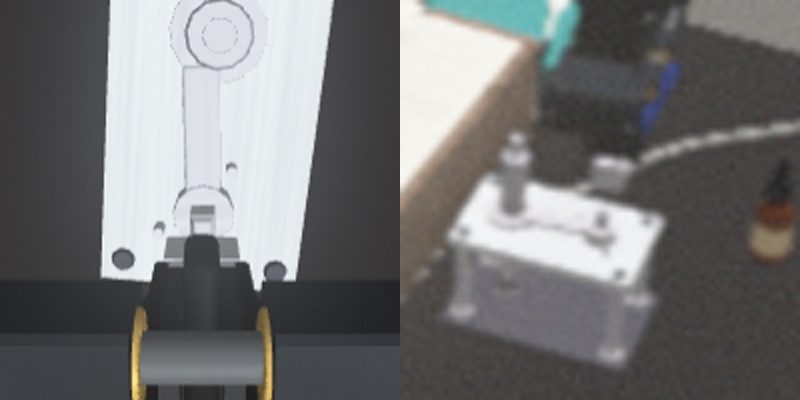

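Wrist view: tongue edges at crop (184,68)-(184,188) and (219,75)-(220,188). The boss centre is about (204,212), the spindle top is at x 192-215, and the hub spans x 166-240, so it is nearly aligned.

Run:
```python
from h import *
import pickle
from scipy.spatial.transform import Rotation as Ro
c=pickle.load(open("w4.pkl","rb"))
f=lambda a:(np.array(a,float)+.5)/2-.5+[220,100]
L=at(c,f([[184,68],[219,75],[184,188],[220,188]]),[.106]*4)[:,:2]
d=(L[0]-L[2])+(L[1]-L[3]);d/=np.linalg.norm(d)
e=(L[0]+L[1])/2
print("latch",np.degrees(np.arctan2(d[1],d[0])),"spindle by end",e-.0605*d)
S=at(c,f([[192,205],[215,205],[174,212],[234,212],[204,186],[166,250],[240,250]]),[.1225,.1225,.108,.108,.108,.18,.18]);print(S, "mid",S[:2].mean(0),S[2:4].mean(0),"boss far",S[4]-[*(.013*d),0],"hub",S[5:].mean(0))
C=at(c,f([[190,68],[245,36],[220,35]]),[.106,.1,.173]);print(C)
o=env.get_obs();T=np.eye(4);R=Ro.from_euler("xyz",o["tool_rot"],degrees=True).as_matrix()
for p in(e-.0605*d,S[:2].mean(0)[:2],S[5:].mean(0)[:2]):print("in tool",R.T@(np.r_[p,.126]-o["tool_pos"]))
print(o["tool_pos"],o["tool_rot"],R.T@[0,0,-1])
```

```text
latch 24.428282492127156 spindle by end [ 0.51790147 -0.08047412]
[[ 0.52538065 -0.0731037   0.1225    ]
 [ 0.52916557 -0.08138245  0.1225    ]
 [ 0.5151508  -0.06870834  0.108     ]
 [ 0.52571007 -0.0917874   0.108     ]
 [ 0.53080886 -0.07558641  0.108     ]
 [ 0.52594614 -0.06662384  0.18      ]
 [ 0.53524017 -0.08685301  0.18      ]] mid [ 0.52727311 -0.07724308  0.1225    ] [ 0.52043044 -0.08024787  0.108     ] boss far [ 0.51897263 -0.08096261  0.108     ] hub [ 0.53059315 -0.07673843  0.18      ]
[[ 0.57234832 -0.0507097   0.106     ]
 [ 0.59253427 -0.06569272  0.1       ]
 [ 0.58927652 -0.05546504  0.173     ]]
in tool [-0.00049759  0.00409743  0.07653972]
in tool [0.00936632 0.00507672 0.07643235]
in tool [0.01259329 0.00600498 0.07638425]
[ 0.51793407 -0.07774807  0.20260244] [-178.77706493    0.5020993    24.70401014] [0.00876317 0.0213418  0.99973383]
```

```bash
python3 -m handwheel '0 0 0 0 0;0 0 0 0 0'
python3 - <<'E'
from h import *
import pickle
c=read_camera("wrist");pickle.dump(c,open("w5.pkl","wb"));print(env.get_obs()["tool_pos"],env.get_obs()["tool_rot"])
cv2.imwrite("pics/w5.png",cv2.resize(c["color"][185:245,280:360],None,fx=10,fy=10,interpolation=cv2.INTER_CUBIC))
E
```

```text
time_s: 10.28
tool_pos: [0.5181, -0.078, 0.2028]
tool_rot: [-178.8, 0.5, 24.7]
force: [0.4, 0.2, -1.1]
grip_width: 0.0097
grasp_force: 25.0
[ 0.51816633 -0.07824961  0.20287223] [-178.84051498    0.50443095   24.6945652 ]
```

View pics/w5.png

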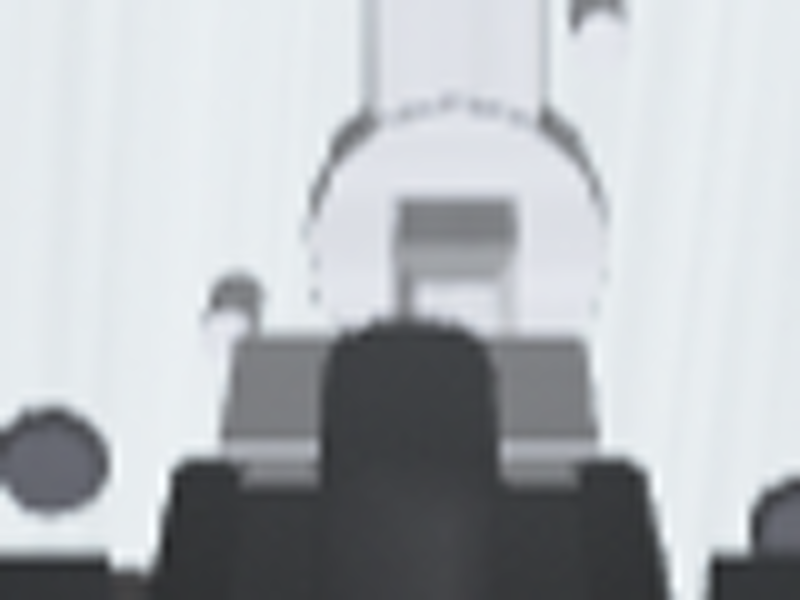

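Spindle front face: base at crop y 200 (x 400-517), shoulder at y 240. Hub front face: bottom edge at y 335 (x 237-585), top edge at y 440 (x 222-598).

Run:
```python
from h import *
import pickle
from scipy.spatial.transform import Rotation as Ro
c=pickle.load(open("w5.pkl","rb"))
R=Ro.from_euler("xyz",[-178.84,.5,24.7],degrees=True).as_matrix();p0=np.array([.5181,-.0781,.2028])
f=lambda a:(np.array(a,float)+.5)/10-.5+[280,185]
P=at(c,f([[400,200],[517,200],[397,240],[517,240],[237,335],[585,335],[222,440],[598,440],[310,250],[603,240],[455,98]]),[.108,.108,.1225,.1225,.1558,.1558,.1808,.1808,.108,.108,.108])
Q=(P-p0)@R
for i in (0,2,4,6,8):print(Q[i],Q[i+1],"mid",(Q[i]+Q[i+1])/2,"w",np.linalg.norm(P[i]-P[i+1]))
print(Q[10])
```

```text
[ 0.00498727 -0.00042331  0.09478808] [0.00504044 0.00949254 0.09458684] mid [0.00501385 0.00453462 0.09468746] w 0.009918038919256507
[ 0.00600707 -0.0006219   0.08027968] [0.00606122 0.00896973 0.08008499] mid [0.00603415 0.00417392 0.08018233] w 0.009593758573772742
[ 0.00960101 -0.01151159  0.04716071] [0.00975418 0.01242498 0.0466747 ] mid [0.0096776 0.0004567 0.0469177] w 0.023941990449376303
[ 0.01166445 -0.0109878   0.02212602] [0.01182844 0.01173918 0.0216644 ] mid [0.01174645 0.00037569 0.02189521] w 0.02273226213701217
[ 0.00048065 -0.00810807  0.09498302] [0.00151818 0.01683706 0.09446886] mid [0.00099941 0.00436449 0.09472594] w 0.024971988451212273
[0.0139726  0.00420608 0.09461591]
```

```bash
python3 -m handwheel '.003 .0038 .01 0 0;.003 .0038 .024 0 0;.003 .0038 .03 0 0;.003 .0038 .034 0 0;.003 .0038 .034 0 0'
```

```text
time_s: 10.75
tool_pos: [0.5211, -0.0808, 0.1672]
tool_rot: [-178.7, 0.6, 24.6]
force: [0.0, -0.0, -1.0]
grip_width: 0.0098
grasp_force: 25.0
```

```bash
python3 -m handwheel '0 0 .004 0 0;0 0 .008 0 0;0 0 .010 0 0'
```

```text
time_s: 11.0
tool_pos: [0.5215, -0.0806, 0.1583]
tool_rot: [-178.8, 0.5, 24.6]
force: [-0.5, 2.0, 0.0]
grip_width: 0.0097
grasp_force: 25.0
```

```bash
python3 -m handwheel '0 0 .003 0 0;0 0 .005 0 0;0 0 .005 0 0'
```

```text
time_s: 11.25
tool_pos: [0.5219, -0.0803, 0.155]
tool_rot: [-178.8, 0.5, 24.6]
force: [-2.9, 2.4, 7.9]
grip_width: 0.0099
grasp_force: 25.0
```

```bash
python3 -m handwheel '0 -.0003 -.001 -7 0;-.0001 -.0006 -.001 -14 0;-.0002 -.0009 -.001 -21 0;-.0003 -.0011 -.001 -28 0;-.0005 -.0014 -.001 -35 0;-.0007 -.0016 -.001 -42 0'; python3 -c "
from h import *;o=env.get_obs();print(o['qpos'],o['wrist_torque'])"
```

```text
time_s: 11.75
tool_pos: [0.5198, -0.078, 0.1552]
tool_rot: [-178.7, -0.5, 66.9]
force: [-3.9, 4.5, 5.5]
grip_width: 0.01
grasp_force: 25.0
[ 69.6538333   24.33530984 -75.81489451 104.16826314  23.69019295
  72.05572508 -35.99030095] [ 0.99972063  0.93214343 -0.11488586]
```

```bash
python3 -m handwheel '0 -.0003 0 -7 0;-.0001 -.0006 0 -14 0;-.0002 -.0009 0 -21 0;-.0003 -.0011 0 -28 0;-.0005 -.0014 0 -35 0;-.0007 -.0016 0 -42 0;-.0007 -.0017 0 -46 0;-.0007 -.0017 0 -46 0'; python3 -c "
from h import *;o=env.get_obs();print(o['qpos'],o['wrist_torque'])"
```

```text
time_s: 12.42
tool_pos: [0.5171, -0.078, 0.1553]
tool_rot: [-179.3, -1.3, 112.8]
force: [-6.9, 4.3, 8.4]
grip_width: 0.0098
grasp_force: 25.0
[ 70.95098966  25.6029715  -77.93272297 104.4044242   25.13558393
  72.71786788   8.67005647] [ 0.97893956  1.50109872 -0.00947439]
```

```bash
python3 -m handwheel '0 0 0 -4 0;0 0 0 -4 0'; python3 -c "
from h import *;o=env.get_obs();print(o['qpos'],o['wrist_torque'])"; python3 -m handwheel '0 0 0 -4 .03;0 0 0 -4 .03;0 0 0 -4 .03;0 0 0 -4 .03;0 0 0 -4 .03;0 0 0 -4 .03'
```

```text
time_s: 12.58
tool_pos: [0.5169, -0.0781, 0.1553]
tool_rot: [-179.4, -1.4, 116.8]
force: [-6.5, 3.5, 9.4]
grip_width: 0.0096
grasp_force: 25.0
[ 70.9831216   25.65649317 -77.99615483 104.40418926  25.19827435
  72.77002947  12.59486001] [ 0.92972527  1.61394149 -0.07965075]
time_s: 13.08
tool_pos: [0.5186, -0.0801, 0.1547]
tool_rot: [-179.6, -1.2, 120.5]
force: [0.7, 0.5, 0.6]
grip_width: 0.0293
grasp_force: 0.0
```

```bash
python3 -m handwheel '0 0 -.02 0 .03;0 0 -.06 0 .03;0 0 -.1 0 .05;0 0 -.1 0 .05;0 0 -.1 11 .05;0 0 -.1 11 .05'
python3 - <<'E'
from h import *
import pickle
c=read_camera("wrist");pickle.dump(c,open("w6.pkl","wb"));print(env.get_obs()["qpos"],env.get_obs()["tool_pos"],env.get_obs()["tool_rot"])
cv2.imwrite("pics/w6.png",c["color"][60:400,60:620])
E
```

```text
time_s: 13.58
tool_pos: [0.5207, -0.0815, 0.2555]
tool_rot: [-179.5, -1.0, 109.2]
force: [-0.1, -0.7, -0.6]
grip_width: 0.0466
grasp_force: 0.0
[ 72.1493061   15.15063487 -75.11022834  96.65335018  13.99384243
  80.52367488  14.13087678] [ 0.52048358 -0.08143317  0.25513489] [-179.4264407    -1.03816265  109.13934717]
```

View pics/w6.png

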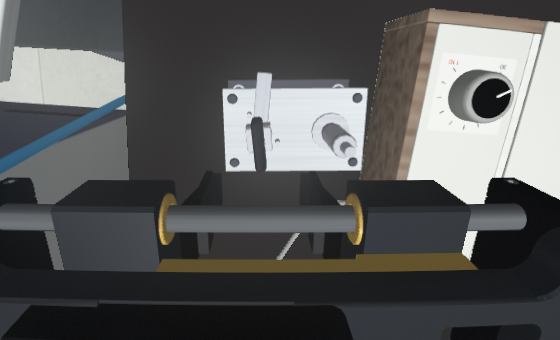

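The tongue now points along the stand's +y, at crop (262,75), with the knob's wing over the spindle. The tool's flange, at about (330,133), is clear, and its stub tip is near (346,151).

Run:
```python
from h import *
import pickle
c=pickle.load(open("w6.pkl","rb"))
P=at(c,[[390,193],[406,211]],[.1,.173]);print(P)
C=at(c,np.array([[233,99],[357,98],[362,162],[235,163]])+60.,[.095]*4)[:,:2]
o,a,R,r=fit2(np.array([[-67,37],[67,37],[67,-37],[-67,-37]])/1e3,C);print(o,np.degrees(a),r,C, "well",o+R@[.038,0],"spin",o+R@[-.037,0])
```

```text
[[ 0.58925022 -0.05692803  0.1       ]
 [ 0.58547893 -0.05559289  0.173     ]]
[ 0.55666701 -0.06774165] 20.710536642760783 [0.00099548 0.00553049 0.00487559 0.00311025] [[ 0.48177113 -0.0573293 ]
 [ 0.6029133  -0.01384694]
 [ 0.63668667 -0.07629267]
 [ 0.50529696 -0.12349769]] well [ 0.59221142 -0.05430307] spin [ 0.52205799 -0.08082659]
```

```bash
python3 -m handwheel '0 .073 0 0 .05;0 .073 0 0 .05;0 .073 0 0 .05;0 .073 .06 0 .05;0 .073 .06 0 .05;0 .073 .06 0 .05'
python3 - <<'E'
from h import *
import pickle
c=read_camera("wrist");pickle.dump(c,open("w7.pkl","wb"));print(env.get_obs()["qpos"],env.get_obs()["tool_pos"],env.get_obs()["tool_rot"])
cv2.imwrite("pics/w7.png",cv2.resize(c["color"][120:320,200:440],None,fx=3,fy=3,interpolation=cv2.INTER_CUBIC))
E
```

```text
time_s: 14.13
tool_pos: [0.5854, -0.0556, 0.1892]
tool_rot: [-179.0, -1.4, 109.7]
force: [-1.2, -1.7, -0.6]
grip_width: 0.0497
grasp_force: 0.0
[ 55.12364102  27.59018145 -67.08597309  92.99317525  24.73711949
  77.8080849    4.26379679] [ 0.58668508 -0.05577816  0.19186475] [-179.19828636   -1.26801013  109.65512894]
```

View pics/w7.png

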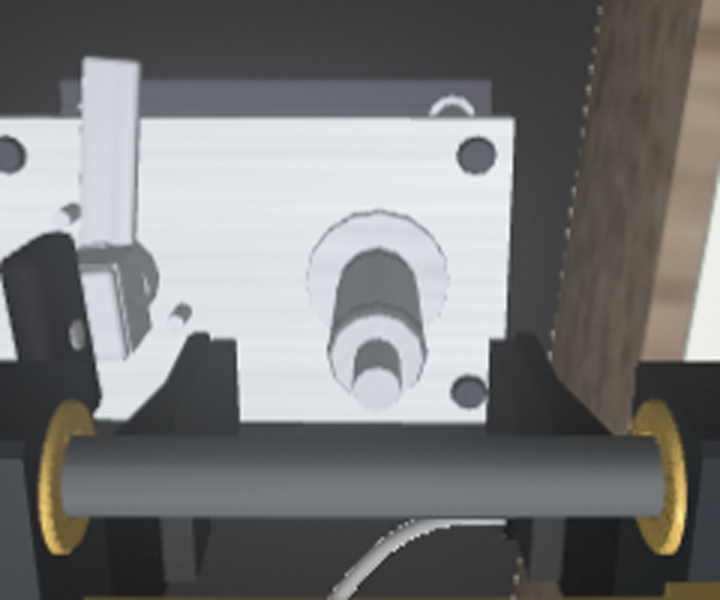

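The knob is seated (hub on boss) and the tongue points along +y. The stub tip at (377,388) sits between the fingers (240-490). I'll check the box's height before going lower beside it.

Run:
```python
from h import *
import pickle
t=pickle.load(open("c0.pkl","rb"))
f=lambda a:(np.array(a,float)+.5)/6-.5+[282,168]
b=at(t["top"],f([[257,96]]),[0])[0];print(b)
for h in(.1,.13,.16,.2):print(h,(px(t["top"],[[b[0],b[1],h]])+.5-[282,168])*6,px(t["scene"],[[b[0],b[1],0],[b[0],b[1],h]]))
c=pickle.load(open("w7.pkl","rb"));g=lambda a:(np.array(a,float)+.5)/3-.5+[200,120]
print(at(c,g([[377,388],[560,300]]),[.173,0]),env.get_obs()["tool_pos"])
s=t["scene"]["color"]; cv2.imwrite("pics/box.png",cv2.resize(s[120:220,200:360],None,fx=5,fy=5,interpolation=cv2.INTER_CUBIC))
```

```text
[0.62634692 0.08291317 0.        ]
0.1 [[255.58892761  57.12020373]] [[300.43471804 212.55949095]
 [300.4114572  193.8473442 ]]
0.13 [[254.95781095  44.11847328]] [[300.43471804 212.55949095]
 [300.40454992 187.91633171]]
0.16 [[254.29664215  30.49930535]] [[300.43471804 212.55949095]
 [300.3976936  181.82900747]]
0.2 [[253.36451734  11.3017219 ]] [[300.43471804 212.55949095]
 [300.38865185 173.4590932 ]]
[[ 0.58898953 -0.05462727  0.173     ]
 [ 0.67057981 -0.06639249  0.        ]] [ 0.58668508 -0.05577816  0.19186475]
```

View pics/box.png

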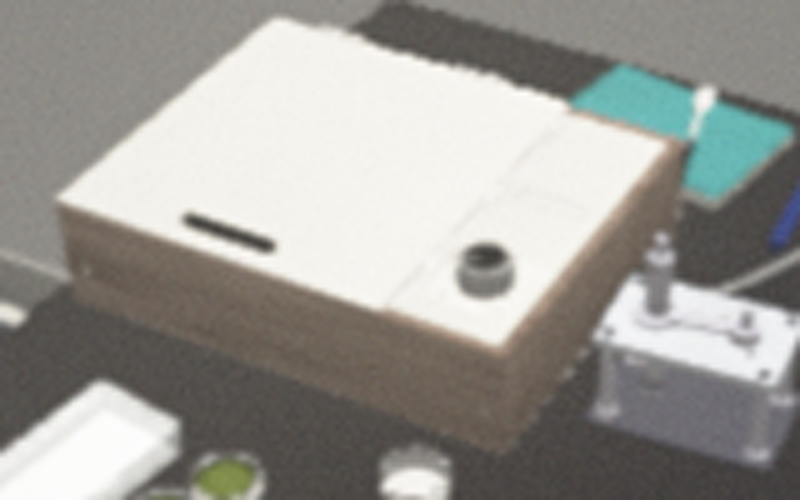

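The box is about 0.12 m high and the gripper body will stay above 0.18 m, so it clears. Going down to grasp.

```bash
python3 -m handwheel '-.001 .003 .02 0 .05;-.001 .003 .04 0 .05;-.001 .003 .056 0 .05;-.001 .003 .056 0 .05'
```

```text
time_s: 14.52
tool_pos: [0.5893, -0.0556, 0.1367]
tool_rot: [-179.3, -1.2, 109.6]
force: [-0.2, -0.8, -0.8]
grip_width: 0.0503
grasp_force: 0.0
```

```bash
python3 -m handwheel '0 0 .007 0 .05;0 0 .007 0 0;0 0 .007 0 0;0 0 .007 0 0;0 0 .007 0 0;0 0 .007 0 0;0 0 .007 0 0;0 0 .007 0 0' 50; python3 -m handwheel '0 0 0 0 0;0 0 0 0 0;0 0 0 0 0'
```

```text
time_s: 15.18
tool_pos: [0.5897, -0.0553, 0.1314]
tool_rot: [-179.3, -1.1, 109.5]
force: [-3.4, -1.1, 5.6]
grip_width: 0.02
grasp_force: 50.0
time_s: 15.43
tool_pos: [0.5897, -0.0553, 0.1314]
tool_rot: [-179.3, -1.1, 109.5]
force: [-4.6, -1.3, 6.2]
grip_width: 0.0202
grasp_force: 50.0
```

```bash
python3 -m handwheel '.0004 -.0002 -.02 0 0;.0008 -.0005 -.045 0 0;.0014 -.0009 -.075 0 0;.002 -.0013 -.105 0 0;.0027 -.0017 -.14 0 0;.0034 -.0022 -.18 0 0;.0042 -.0027 -.22 0 0;.0042 -.0027 -.22 0 0'; python3 -c "
from h import *;o=env.get_obs();print(o['qpos'],o['wrist_torque'])"
```

```text
time_s: 16.1
tool_pos: [0.5927, -0.0538, 0.3585]
tool_rot: [180.0, -0.9, 109.6]
force: [1.0, 1.3, -2.0]
grip_width: 0.02
grasp_force: 50.0
[ 54.99073503  22.90216589 -70.27554637  77.85100577  20.61531328
  93.83268343   7.24958482] [ 0.05419504 -0.26516661  0.03640514]
```

```bash
cat > st.py <<'E'
from h import *
from scipy.spatial.transform import Rotation as Ro
o=env.get_obs();R=Ro.from_euler("xyz",o["tool_rot"],degrees=True).as_matrix()
np.set_printoptions(precision=3,suppress=True)
print("q",o['qpos'],"zdir",R[:,2],"tilt",np.degrees(np.arccos(-R[2,2])),"head",o["tool_pos"]+R[:,2]*.115)
r=np.r_[o["tool_pos"][:2],0];r/=np.linalg.norm(r)
print("up in tool",R.T@[0,0,1],"out in tool",R.T@r)
E
python3 -m handwheel '0 0 -.33 0 0;0 0 -.33 0 0;0 0 -.33 0 0;0 0 -.33 0 0;0 0 -.33 0 0;0 0 -.33 0 0;0 0 -.33 0 0;0 0 -.33 0 0' 60; python3 st.py
```

```text
time_s: 16.77
tool_pos: [0.6021, -0.058, 0.5394]
tool_rot: [-177.2, -1.8, 109.4]
force: [1.2, -0.8, -4.0]
grip_width: 0.02
grasp_force: 60.0
q [ 18.554  20.569 -25.709  47.515   8.611 116.745  17.17 ] zdir [-0.057  0.013 -0.998] tilt 3.349741435857947 head [ 0.596 -0.056  0.425]
up in tool [ 0.031 -0.049 -0.998] out in tool [-0.421  0.905 -0.058]
```

```bash
python3 -m handwheel '0 0 -.33 0 0;0 0 -.33 0 0;0 0 -.33 0 0;0 0 -.33 0 0;0 0 -.33 0 0;0 0 -.33 0 0;0 0 -.33 0 0;0 0 -.33 0 0' 60; python3 st.py
```

```text
time_s: 17.43
tool_pos: [0.5708, -0.0553, 0.5867]
tool_rot: [-180.0, -0.5, 109.4]
force: [0.3, 0.2, -2.7]
grip_width: 0.02
grasp_force: 60.0
q [ -5.346  14.689  12.805  48.257  -4.123 117.579  24.592] zdir [-0.003  0.008 -1.   ] tilt 0.49218209630179427 head [ 0.57  -0.054  0.472]
up in tool [ 0.009 -0.    -1.   ] out in tool [-0.422  0.907 -0.004]
```

```bash
R='-.06 .13 -.3 0 0'; python3 -m handwheel '-.06 .13 -.3 0 0;-.06 .13 -.3 0 0;-.06 .13 -.3 0 0;-.06 .13 -.3 0 0;-.06 .13 -.3 0 0;-.06 .13 -.3 0 0;-.06 .13 -.3 0 0;-.06 .13 -.3 0 0'; python3 st.py
```

```text
time_s: 18.1
tool_pos: [0.6085, -0.0594, 0.6014]
tool_rot: [177.3, 0.8, 109.3]
force: [-0.4, 1.2, -2.0]
grip_width: 0.0202
grasp_force: 60.0
q [ -3.212  18.891  11.493  40.965  -4.768 117.61   24.633] zdir [ 0.05   0.003 -0.999] tilt 2.8478405242174896 head [ 0.614 -0.059  0.487]
up in tool [-0.014  0.048 -0.999] out in tool [-0.421  0.906  0.049]
```

```bash
python3 -m handwheel '-.12 .26 -.16 0 0;-.12 .26 -.16 0 0;-.12 .26 -.16 0 0;-.12 .26 -.16 0 0;-.12 .26 -.16 0 0;-.12 .26 -.16 0 0;-.12 .26 -.16 0 0;-.12 .26 -.16 0 0'; python3 st.py
```

```text
time_s: 18.77
tool_pos: [0.7176, -0.0696, 0.5723]
tool_rot: [174.7, 2.0, 109.3]
force: [-0.8, -0.2, -3.0]
grip_width: 0.02
grasp_force: 60.0
q [  0.232  33.431  11.142  23.613  -7.794 117.615  24.653] zdir [ 0.098 -0.002 -0.995] tilt 5.640903415580896 head [ 0.729 -0.07   0.458]
up in tool [-0.035  0.092 -0.995] out in tool [-0.419  0.903  0.098]
```

```bash
python3 -m handwheel '-.11 .25 -.2 0 0;-.11 .25 -.2 0 0;-.11 .25 -.2 0 0;-.11 .25 -.2 0 0;-.11 .25 -.2 0 0;-.11 .25 -.2 0 0;-.11 .25 -.2 0 0;-.11 .25 -.2 0 0'; python3 st.py;  python3 -m handwheel '-.06 .12 -.3 0 0;-.06 .12 -.3 0 0;-.06 .12 -.3 0 0;-.06 .12 -.3 0 0;-.06 .12 -.3 0 0;-.06 .12 -.3 0 0;-.06 .12 -.3 0 0;-.06 .12 -.3 0 0'; python3 st.py
```

```text
time_s: 19.43
tool_pos: [0.7601, -0.0708, 0.5642]
tool_rot: [172.3, 3.0, 109.1]
force: [-0.3, -0.4, -3.1]
grip_width: 0.0197
grasp_force: 60.0
q [  0.723  39.584  14.648  14.944 -11.94  117.612  24.431] zdir [ 0.143 -0.006 -0.99 ] tilt 8.246379296058931 head [ 0.777 -0.071  0.45 ]
up in tool [-0.053  0.133 -0.99 ] out in tool [-0.413  0.899  0.143]
time_s: 20.1
tool_pos: [0.7129, -0.0698, 0.6213]
tool_rot: [169.9, 4.2, 109.0]
force: [-0.9, 0.1, -2.8]
grip_width: 0.0201
grasp_force: 60.0
q [  0.142  32.152  12.852  19.63   -9.245 117.604  24.666] zdir [ 0.19  -0.01  -0.982] tilt 10.951082777863368 head [ 0.735 -0.071  0.508]
up in tool [-0.073  0.176 -0.982] out in tool [-0.415  0.89   0.19 ]
```

```bash
python3 -m handwheel '-.14 .3 .06 0 0;-.14 .3 .06 0 0;-.14 .3 .06 0 0;-.14 .3 .06 0 0;-.14 .3 .06 0 0;-.14 .3 .06 0 0;-.14 .3 .06 0 0;-.14 .3 .06 0 0'; python3 st.py;  python3 -m handwheel '-.13 .27 -.1 0 0;-.13 .27 -.1 0 0;-.13 .27 -.1 0 0;-.13 .27 -.1 0 0;-.13 .27 -.1 0 0;-.13 .27 -.1 0 0'; python3 st.py
```

```text
time_s: 20.77
tool_pos: [0.8152, -0.0795, 0.5393]
tool_rot: [169.2, 4.2, 109.1]
force: [-2.4, -3.7, -1.9]
grip_width: 0.0201
grasp_force: 60.0
q [  2.275  49.695  71.18    3.323 -69.589 117.597  25.282] zdir [ 0.201 -0.007 -0.98 ] tilt 11.595390690788545 head [ 0.838 -0.08   0.427]
up in tool [-0.073  0.187 -0.98 ] out in tool [-0.416  0.887  0.201]
time_s: 21.27
tool_pos: [0.81, -0.0831, 0.5522]
tool_rot: [168.5, 4.8, 108.8]
force: [0.1, 1.0, -2.1]
grip_width: 0.02
grasp_force: 60.0
q [  2.406  48.781  71.107   3.324 -69.149 117.606  25.413] zdir [ 0.216 -0.013 -0.976] tilt 12.477031140362826 head [ 0.835 -0.085  0.44 ]
up in tool [-0.084  0.199 -0.976] out in tool [-0.416  0.883  0.216]
```

```bash
python3 -m handwheel '-.04 .1 -.31 0 0;-.04 .1 -.31 0 0;-.04 .1 -.31 0 0;-.04 .1 -.31 0 0;-.04 .1 -.31 0 0;-.04 .1 -.31 0 0;-.04 .1 -.31 0 0;-.04 .1 -.31 0 0'; python3 st.py;  python3 -m handwheel '-.06 .14 -.3 0 0;-.06 .14 -.3 0 0;-.06 .14 -.3 0 0;-.06 .14 -.3 0 0;-.06 .14 -.3 0 0;-.06 .14 -.3 0 0;-.06 .14 -.3 0 0;-.06 .14 -.3 0 0'; python3 st.py
```

```text
time_s: 21.93
tool_pos: [0.78, -0.0782, 0.6154]
tool_rot: [164.8, 6.4, 108.4]
force: [0.8, -0.6, -2.7]
grip_width: 0.0195
grasp_force: 60.0
q [  2.867  42.817  23.151   3.33  -22.127 117.609  23.815] zdir [ 0.283 -0.019 -0.959] tilt 16.497960320136983 head [ 0.813 -0.08   0.505]
up in tool [-0.111  0.261 -0.959] out in tool [-0.407  0.868  0.284]
time_s: 22.6
tool_pos: [0.7551, -0.0736, 0.6651]
tool_rot: [161.3, 7.8, 108.0]
force: [-0.7, 0.1, -3.2]
grip_width: 0.0201
grasp_force: 60.0
q [  2.519  39.102  23.48    3.376 -22.248 117.601  23.652] zdir [ 0.344 -0.023 -0.939] tilt 20.18381536335183 head [ 0.795 -0.076  0.557]
up in tool [-0.135  0.317 -0.939] out in tool [-0.397  0.851  0.345]
```

```bash
python3 -m handwheel '-.05 .11 -.32 0 0;-.05 .11 -.32 0 0;-.05 .11 -.32 0 0;-.05 .11 -.32 0 0;-.05 .11 -.32 0 0;-.05 .11 -.32 0 0;-.05 .11 -.32 0 0;-.05 .11 -.32 0 0'; python3 -m handwheel '-.05 .11 -.32 0 0;-.05 .11 -.32 0 0;-.05 .11 -.32 0 0;-.05 .11 -.32 0 0;-.05 .11 -.32 0 0;-.05 .11 -.32 0 0;-.05 .11 -.32 0 0;-.05 .11 -.32 0 0'; python3 st.py;  python3 -m handwheel '-.04 .08 -.32 0 0;-.04 .08 -.32 0 0;-.04 .08 -.32 0 0;-.04 .08 -.32 0 0;-.04 .08 -.32 0 0;-.04 .08 -.32 0 0;-.04 .08 -.32 0 0;-.04 .08 -.32 0 0'; python3 st.py
```

```text
time_s: 23.27
tool_pos: [0.7222, -0.0717, 0.7203]
tool_rot: [157.3, 9.4, 107.4]
force: [0.5, -0.7, -2.5]
grip_width: 0.0199
grasp_force: 60.0
time_s: 23.93
tool_pos: [0.6853, -0.0695, 0.7728]
tool_rot: [153.3, 11.0, 106.7]
force: [0.1, 0.3, -3.2]
grip_width: 0.0197
grasp_force: 60.0
q [  2.222  30.572  23.198   3.372 -21.489 117.6    23.682] zdir [ 0.479 -0.034 -0.877] tilt 28.705444521341093 head [ 0.74  -0.073  0.672]
up in tool [-0.19   0.441 -0.877] out in tool [-0.375  0.793  0.48 ]
time_s: 24.6
tool_pos: [0.6414, -0.0697, 0.826]
tool_rot: [148.9, 12.6, 105.8]
force: [-0.3, 0.0, -2.8]
grip_width: 0.0201
grasp_force: 60.0
q [  2.356  26.004  22.781   3.347 -20.982 117.601  23.89 ] zdir [ 0.547 -0.039 -0.836] tilt 33.28456797311537 head [ 0.704 -0.074  0.73 ]
up in tool [-0.218  0.504 -0.836] out in tool [-0.365  0.752  0.548]
```

```bash
python3 -m handwheel '-.03 .06 -.33 0 0;-.03 .06 -.33 0 0;-.03 .06 -.33 0 0;-.03 .06 -.33 0 0;-.03 .06 -.33 0 0;-.03 .06 -.33 0 0;-.03 .06 -.33 0 0;-.03 .06 -.33 0 0'; python3 st.py; python3 -m handwheel '-.03 .06 -.33 0 0;-.03 .06 -.33 0 0;-.03 .06 -.33 0 0;-.03 .06 -.33 0 0;-.03 .06 -.33 0 0;-.03 .06 -.33 0 0;-.03 .06 -.33 0 0;-.03 .06 -.33 0 0'; python3 -m handwheel '-.03 .06 -.33 0 0;-.03 .06 -.33 0 0;-.03 .06 -.33 0 0;-.03 .06 -.33 0 0;-.03 .06 -.33 0 0;-.03 .06 -.33 0 0;-.03 .06 -.33 0 0;-.03 .06 -.33 0 0'; python3 st.py
```

```text
time_s: 25.27
tool_pos: [0.591, -0.0695, 0.8776]
tool_rot: [144.3, 14.2, 104.7]
force: [-0.2, -1.1, -2.2]
grip_width: 0.0201
grasp_force: 60.0
q [  2.539  21.223  22.262   3.343 -20.43  117.602  24.109] zdir [ 0.615 -0.045 -0.787] tilt 38.05490610973124 head [ 0.662 -0.075  0.787]
up in tool [-0.245  0.566 -0.787] out in tool [-0.354  0.704  0.616]
time_s: 25.93
tool_pos: [0.5364, -0.0699, 0.9247]
tool_rot: [139.6, 15.7, 103.5]
force: [-0.2, -0.6, -2.2]
grip_width: 0.0202
grasp_force: 60.0
time_s: 26.6
tool_pos: [0.4778, -0.0716, 0.9671]
tool_rot: [134.9, 17.1, 102.1]
force: [0.2, 0.2, -3.0]
grip_width: 0.0201
grasp_force: 60.0
q [  4.266  11.657  19.309   3.34  -18.694 117.601  24.762] zdir [ 0.736 -0.055 -0.675] tilt 47.58412580824849 head [ 0.562 -0.078  0.89 ]
up in tool [-0.295  0.677 -0.675] out in tool [-0.336  0.587  0.736]
```

```bash
python3 -m handwheel '-.03 .06 -.33 0 0;-.03 .06 -.33 0 0;-.03 .06 -.33 0 0;-.03 .06 -.33 0 0;-.03 .06 -.33 0 0;-.03 .06 -.33 0 0;-.03 .06 -.33 0 0;-.03 .06 -.33 0 0'; python3 -m handwheel '-.03 .06 -.33 0 0;-.03 .06 -.33 0 0;-.03 .06 -.33 0 0;-.03 .06 -.33 0 0;-.03 .06 -.33 0 0;-.03 .06 -.33 0 0;-.03 .06 -.33 0 0;-.03 .06 -.33 0 0'; python3 st.py; python3 -m handwheel '-.03 .06 -.33 0 0;-.03 .06 -.33 0 0;-.03 .06 -.33 0 0;-.03 .06 -.33 0 0;-.03 .06 -.33 0 0;-.03 .06 -.33 0 0;-.03 .06 -.33 0 0;-.03 .06 -.33 0 0'; python3 st.py
```

```text
time_s: 27.27
tool_pos: [0.4148, -0.0772, 1.004]
tool_rot: [130.1, 18.4, 100.6]
force: [0.6, -1.0, -3.2]
grip_width: 0.0202
grasp_force: 60.0
time_s: 27.93
tool_pos: [0.3345, -0.0861, 1.0377]
tool_rot: [124.9, 19.7, 98.8]
force: [-0.1, 0.3, -2.5]
grip_width: 0.02
grasp_force: 60.0
q [ 54.312   2.582 -39.105   3.336  -9.284 117.612  26.487] zdir [ 0.84  -0.065 -0.539] tilt 57.41250874261206 head [ 0.431 -0.094  0.976]
up in tool [-0.337  0.772 -0.539] out in tool [-0.372  0.417  0.83 ]
time_s: 28.6
tool_pos: [0.2819, -0.0878, 1.0567]
tool_rot: [121.2, 20.6, 97.2]
force: [0.1, -1.5, -2.3]
grip_width: 0.0198
grasp_force: 60.0
q [121.957   2.876 -79.213   3.348 -35.357 117.612  28.907] zdir [ 0.871 -0.074 -0.486] tilt 60.95383482653606 head [ 0.382 -0.096  1.001]
up in tool [-0.351  0.801 -0.486] out in tool [-0.388  0.347  0.854]
```

```bash
cat >> st.py <<'E'
print("x in tool",R.T@[1,0,0],"y in tool",R.T@[0,1,0])
E
python3 st.py
```

```text
q [121.957   2.876 -79.213   3.348 -35.357 117.612  28.907] zdir [ 0.871 -0.074 -0.486] tilt 60.95383482653606 head [ 0.382 -0.096  1.001]
up in tool [-0.351  0.801 -0.486] out in tool [-0.388  0.347  0.854]
x in tool [-0.117  0.477  0.871] y in tool [ 0.929  0.363 -0.074]
```

```bash
python3 -m handwheel '.02 .01 .32 0 0;.02 .01 .32 0 0;.02 .01 .32 0 0;.02 .01 .32 0 0;.02 .01 .32 0 0;.02 .01 .32 0 0;.02 .01 .32 0 0;.02 .01 .32 0 0'; python3 st.py
```

```text
time_s: 29.27
tool_pos: [0.463, -0.0903, 0.9649]
tool_rot: [121.3, 20.4, 97.1]
force: [1.3, -0.5, -0.7]
grip_width: 0.02
grasp_force: 60.0
q [ 89.133 -16.911 -29.8    45.212 -51.724  94.339  43.951] zdir [ 0.87  -0.074 -0.487] tilt 60.83711448999928 head [ 0.563 -0.099  0.909]
up in tool [-0.349  0.8   -0.487] out in tool [-0.292  0.401  0.868]
x in tool [-0.116  0.479  0.87 ] y in tool [ 0.93   0.361 -0.074]
```

```bash
python3 -m handwheel '-.12 .31 .05 0 0;-.12 .31 .05 0 0;-.12 .31 .05 0 0;-.12 .31 .05 0 0;-.12 .31 .05 0 0;-.12 .31 .05 0 0;-.12 .31 .05 0 0;-.12 .31 .05 0 0'; python3 st.py;python3 -m handwheel '-.12 .31 .05 0 0;-.12 .31 .05 0 0;-.12 .31 .05 0 0;-.12 .31 .05 0 0;-.12 .31 .05 0 0;-.12 .31 .05 0 0;-.12 .31 .05 0 0;-.12 .31 .05 0 0'; python3 st.py
```

```text
time_s: 29.93
tool_pos: [0.5033, -0.0748, 1.0227]
tool_rot: [122.3, 23.9, 99.2]
force: [-0.9, -0.1, -1.0]
grip_width: 0.0201
grasp_force: 60.0
q [ 51.515   5.026 -65.357  18.176  18.919  98.58   25.259] zdir [ 0.869 -0.078 -0.488] tilt 60.78059433611801 head [ 0.603 -0.084  0.967]
up in tool [-0.405  0.773 -0.488] out in tool [-0.278  0.405  0.871]
x in tool [-0.146  0.472  0.869] y in tool [ 0.902  0.424 -0.078]
time_s: 30.6
tool_pos: [0.5695, -0.0671, 1.0336]
tool_rot: [120.2, 24.4, 98.4]
force: [0.5, -0.2, -3.0]
grip_width: 0.02
grasp_force: 60.0
q [  3.51   13.558  -6.383   3.386   7.791 100.377  26.882] zdir [ 0.885 -0.08  -0.458] tilt 62.716214582302065 head [ 0.671 -0.076  0.981]
up in tool [-0.414  0.787 -0.458] out in tool [-0.237  0.393  0.888]
x in tool [-0.133  0.446  0.885] y in tool [ 0.901  0.427 -0.08 ]
```

```bash
python3 -m handwheel '-.14 .3 -.05 0 0;-.14 .3 -.05 0 0;-.14 .3 -.05 0 0;-.14 .3 -.05 0 0;-.14 .3 -.05 0 0;-.14 .3 -.05 0 0;-.14 .3 -.05 0 0;-.14 .3 -.05 0 0'; python3 st.py;python3 -m handwheel '-.14 .3 -.03 0 0;-.14 .3 -.03 0 0;-.14 .3 -.03 0 0;-.14 .3 -.03 0 0;-.14 .3 -.03 0 0;-.14 .3 -.03 0 0;-.14 .3 -.03 0 0;-.14 .3 -.03 0 0'; python3 st.py
```

```text
time_s: 31.27
tool_pos: [0.5839, -0.0585, 1.0451]
tool_rot: [117.7, 25.0, 97.1]
force: [-0.1, 0.8, -2.9]
grip_width: 0.0204
grasp_force: 60.0
q [ -4.001  15.213  58.098   3.36  -49.072  97.703  27.854] zdir [ 0.903 -0.085 -0.421] tilt 65.07559776259401 head [ 0.688 -0.068  0.997]
up in tool [-0.422  0.802 -0.421] out in tool [-0.202  0.37   0.907]
x in tool [-0.112  0.415  0.903] y in tool [ 0.899  0.429 -0.085]
time_s: 31.93
tool_pos: [0.6001, -0.0496, 1.056]
tool_rot: [115.1, 25.5, 96.1]
force: [-0.7, -0.4, -1.8]
grip_width: 0.0199
grasp_force: 60.0
q [ -5.802  16.121  68.181   3.329 -57.594  94.878  27.491] zdir [ 0.92  -0.085 -0.383] tilt 67.49941087201509 head [ 0.706 -0.059  1.012]
up in tool [-0.43   0.818 -0.383] out in tool [-0.169  0.343  0.924]
x in tool [-0.096  0.38   0.92 ] y in tool [ 0.898  0.432 -0.085]
```

```bash
python3 -m handwheel '-.14 .3 -.03 0 0;-.14 .3 -.03 0 0;-.14 .3 -.03 0 0;-.14 .3 -.03 0 0;-.14 .3 -.03 0 0;-.14 .3 -.03 0 0;-.14 .3 -.03 0 0;-.14 .3 -.03 0 0'; python3 -m handwheel '-.14 .3 -.03 0 0;-.14 .3 -.03 0 0;-.14 .3 -.03 0 0;-.14 .3 -.03 0 0;-.14 .3 -.03 0 0;-.14 .3 -.03 0 0;-.14 .3 -.03 0 0;-.14 .3 -.03 0 0'; python3 st.py;python3 -m handwheel '-.14 .3 0 0 0;-.14 .3 0 0 0;-.14 .3 0 0 0;-.14 .3 0 0 0;-.14 .3 0 0 0;-.14 .3 0 0 0;-.14 .3 0 0 0;-.14 .3 0 0 0'; python3 -m handwheel '-.14 .3 0 0 0;-.14 .3 0 0 0;-.14 .3 0 0 0;-.14 .3 0 0 0;-.14 .3 0 0 0;-.14 .3 0 0 0;-.14 .3 0 0 0;-.14 .3 0 0 0'; python3 st.py
```

```text
time_s: 32.6
tool_pos: [0.6077, -0.0422, 1.0688]
tool_rot: [112.5, 25.9, 95.0]
force: [0.4, -0.6, -3.0]
grip_width: 0.0201
grasp_force: 60.0
time_s: 33.27
tool_pos: [0.6075, -0.0356, 1.0838]
tool_rot: [110.0, 26.3, 93.9]
force: [-0.7, 0.2, -2.4]
grip_width: 0.0199
grasp_force: 60.0
q [ -8.904  15.973  69.673   3.332 -56.182  90.476  26.635] zdir [ 0.948 -0.086 -0.307] tilt 72.15047120271463 head [ 0.716 -0.045  1.049]
up in tool [-0.443  0.843 -0.307] out in tool [-0.114  0.286  0.951]
x in tool [-0.062  0.312  0.948] y in tool [ 0.895  0.439 -0.086]
time_s: 33.93
tool_pos: [0.6173, -0.031, 1.0957]
tool_rot: [107.4, 26.6, 92.9]
force: [-0.5, -0.2, -2.3]
grip_width: 0.0202
grasp_force: 60.0
time_s: 34.6
tool_pos: [0.6183, -0.0265, 1.1103]
tool_rot: [104.8, 26.9, 91.8]
force: [-0.6, 0.7, -2.5]
grip_width: 0.02
grasp_force: 60.0
q [-10.66   16.167  69.589   3.332 -54.431  85.682  26.056] zdir [ 0.97  -0.086 -0.228] tilt 76.79122920306156 head [ 0.73  -0.036  1.084]
up in tool [-0.452  0.862 -0.228] out in tool [-0.066  0.223  0.973]
x in tool [-0.027  0.243  0.97 ] y in tool [ 0.891  0.445 -0.086]
```

Steady at about 2.3° per command, with 13.2° still to go.

```bash
python3 -m handwheel '-.15 .29 0 0 0;-.15 .29 0 0 0;-.15 .29 0 0 0;-.15 .29 0 0 0;-.15 .29 0 0 0;-.15 .29 0 0 0;-.15 .29 0 0 0;-.15 .29 0 0 0'; python3 -m handwheel '-.15 .29 0 0 0;-.15 .29 0 0 0;-.15 .29 0 0 0;-.15 .29 0 0 0;-.15 .29 0 0 0;-.15 .29 0 0 0;-.15 .29 0 0 0;-.15 .29 0 0 0'; python3 -m handwheel '-.15 .29 0 0 0;-.15 .29 0 0 0;-.15 .29 0 0 0;-.15 .29 0 0 0;-.15 .29 0 0 0;-.15 .29 0 0 0;-.15 .29 0 0 0;-.15 .29 0 0 0'; python3 -m handwheel '-.15 .29 0 0 0;-.15 .29 0 0 0;-.15 .29 0 0 0;-.15 .29 0 0 0;-.15 .29 0 0 0;-.15 .29 0 0 0;-.15 .29 0 0 0;-.15 .29 0 0 0'; python3 st.py
```

```text
time_s: 35.27
tool_pos: [0.6117, -0.03, 1.127]
tool_rot: [102.3, 27.1, 90.6]
force: [0.0, -0.4, -2.0]
grip_width: 0.0199
grasp_force: 60.0
time_s: 35.93
tool_pos: [0.5992, -0.032, 1.145]
tool_rot: [99.7, 27.3, 89.5]
force: [-0.1, -0.6, -3.1]
grip_width: 0.0199
grasp_force: 60.0
time_s: 36.6
tool_pos: [0.5819, -0.0331, 1.164]
tool_rot: [97.1, 27.5, 88.4]
force: [0.4, 0.2, -2.1]
grip_width: 0.02
grasp_force: 60.0
time_s: 37.27
tool_pos: [0.5604, -0.0333, 1.1833]
tool_rot: [94.5, 27.6, 87.2]
force: [-1.0, -0.1, -2.2]
grip_width: 0.0203
grasp_force: 60.0
q [-12.11   12.083  69.615   3.33  -52.906  80.404  26.789] zdir [ 0.994 -0.085 -0.069] tilt 86.02193242537638 head [ 0.675 -0.043  1.175]
up in tool [-0.463  0.884 -0.069] out in tool [-0.009  0.073  0.997]
x in tool [0.043 0.101 0.994] y in tool [ 0.885  0.457 -0.085]
```

```bash
python3 -m handwheel '-.15 .29 0 0 0;-.15 .29 0 0 0;-.15 .29 0 0 0;-.15 .29 0 0 0;-.15 .29 0 0 0;-.15 .29 0 0 0;-.15 .29 0 0 0;-.15 .29 0 0 0'; python3 -m handwheel '-.15 .29 0 0 0;-.15 .29 0 0 0;-.15 .29 0 0 0;-.15 .29 0 0 0'; python3 -m handwheel '0 0 0 0 0;0 0 0 0 0;0 0 0 0 0;0 0 0 0 0;0 0 0 0 0;0 0 0 0 0'; python3 st.py
```

```text
time_s: 37.93
tool_pos: [0.5354, -0.0328, 1.2026]
tool_rot: [91.9, 27.6, 86.0]
force: [0.4, 0.4, -2.2]
grip_width: 0.02
grasp_force: 60.0
time_s: 38.27
tool_pos: [0.5167, -0.032, 1.2203]
tool_rot: [89.3, 27.7, 84.8]
force: [0.9, 0.4, -2.1]
grip_width: 0.0198
grasp_force: 60.0
time_s: 38.77
tool_pos: [0.5182, -0.0321, 1.2196]
tool_rot: [89.4, 27.6, 84.9]
force: [0.9, 0.2, -1.8]
grip_width: 0.02
grasp_force: 60.0
q [-15.669   9.444  70.018   3.338 -49.689  78.435  26.889] zdir [ 0.996 -0.084  0.01 ] tilt 90.55438085609721 head [ 0.633 -0.042  1.221]
up in tool [-0.464  0.886  0.01 ] out in tool [0.025 0.002 1.   ]
x in tool [0.079 0.031 0.996] y in tool [ 0.882  0.463 -0.084]
```

Run:
```python
from h import *
from scipy.spatial.transform import Rotation as Ro
c=read_camera("wrist");o=env.get_obs();R=Ro.from_euler("xyz",o["tool_rot"],degrees=True).as_matrix()
g=cv2.cvtColor(c["color"],cv2.COLOR_BGR2GRAY)
W=lambda p:o["tool_pos"]+R@np.array(p)
for a in(-10,-5,0,5,10):
    s=np.radians(a);d=np.array([np.sin(s),0,np.cos(s)]);n=np.array([np.cos(s),0,-np.sin(s)])
    print(a,"head near edge",px(c,[W(d*.115+n*.009),W(d*.115-n*.009),W(d*.035+n*.020)]).round(0).tolist())
np.set_printoptions(linewidth=250)
u=int(px(c,[W([0,0,.1])])[0][0]);print(u);print(g[60:300:2,u-1:u+2].mean(1).astype(int))
for v in(150,170,190,210,230):print(v,g[v,u-50:u+50:2])
```

```text
-10 head near edge [[321.0, 214.0], [321.0, 233.0], [321.0, 216.0]]
-5 head near edge [[321.0, 203.0], [321.0, 222.0], [321.0, 212.0]]
0 head near edge [[321.0, 193.0], [321.0, 212.0], [321.0, 208.0]]
5 head near edge [[321.0, 182.0], [321.0, 201.0], [321.0, 204.0]]
10 head near edge [[321.0, 172.0], [321.0, 191.0], [321.0, 201.0]]
321
[195 195 196 195 196 196 195 195 196 196 196 195 195 196 196 196 195 196 196 196 196 196 196 196 196 195 164 151 151 152 151 151 151 151 151 150 151 151 150 150 150 150 150 150 150 150 150 151 157 164 190 192 179 164 156 166 184 185 182 158 155 165
 103  84  47  47  46  53  75  86 113 112 113 112 118 153 151 148 145 147 150 150 120 107  93 109 109 110 110 110 110 110 111 111 111 111 111 111 111  75 110 116 125  70  68  71  73  75  78  79  82  87  84  83  88 100 111 111 139 141]
150 [185 184 184 184 185 174 161 156 156 158 171 176 177 189 191 191 182 167 158 157 154 152 149 150 150 150 150 150 150 150 151 150 150 151 150 150 151 151 151 151 151 151 151 151 151 151 151 151 151 151]
170 [ 48  48  47  48  49  48  49  48  49  89  92  82 145 167 155 156 156 155 168 182 185 184 184 185 182 167 155 156 157 168 177 173 185 196 194 188 172 160 159 157 151 151 150 150 150 150 150 150 150 150]
190 [164 163 163 162 146  97  47  47  47  46  46  46  47  47  46  47  47  47  46  47  46  47  47  46  47  47  46  72 154 155 155 156 152 125 145 155 156 156 133 123 147 151 154 158 156 164 150 149 149 148]
210 [163 163 163 164 164 163 126 145 162 163 163 163 162 163 162 161 163 162 136 115 126 133 143 146 150 153 150 144 138 131 127 118 135 153 155 155 154 126 126 149 151 154 157 156 161 148 148 148 148 148]
230 [163 140 125 157 161 162 162 162 162 160 121 112 132 147 147 147 146 146 131 105  90 101 107 108 109 108 115 118 116 104 119 141 147 147 147 147 147 145 120 123 117 157 154 157 147 147 147 147 148 148]
```

The camera profile puts the head's edge at row 194, against 193 predicted for a straight hold. The tool is therefore in line with the gripper and level within about 1°, so I'm handing in.

```bash
python3 -c "
from h import *;print(abs(env.get_obs()['joint_velocities']).max());print(env.sign_off())"
```

```text
0.17401022081964823
the job is handed in; nothing more can be done
None
```

The job is handed in at about 39 s: the knob is seated on the spindle with the latch a quarter turn open, and the gripper holds the tool still, level within about 1° and 1.2 m above the worktop. I viewed 11 pictures, one over the limit of 10, and joint 3 briefly read 0.01–0.02° past its listed range limits.

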